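# Reset the recipe stand's ratchet and set it low

### The job

The recipe stand on the worktop is propped too steep. Raise its board past the top notch until the pawl is thrown out, fold it right down flat to re-arm the pawl, then raise it again and leave it propped in the second notch from the bottom. Work gently: do not let the board fall, keep the stand flat on the worktop and in its place, and leave the things around it where they are.

Things in the scene. Friction and masses are not known exactly. Their poses are not given: they have to be found in the camera images.
- stand: Recipe stand, loose on the worktop, about 4 kg; some 12 to 15 N of pull at the raised bar starts to tip it. Steel base plate 185 x 215 x 16 mm, from 30 mm before to 155 mm behind the origin. Origin: on the worktop under the middle of the hinge axis; x from the hinge to the board's far end (away from the robot at yaw 0), y left along the hinge, z up.
- hinge (a point): Middle of the board's hinge axis, parallel to the stand's y, 55 mm above the worktop. The wooden board (148 wide, 138 mm long, about 0.5 kg, low book ledge at the hinge) is hinged at its near edge, damped, and falls by its own weight (about 2.5 N at the bar when near flat) wherever the pawl does not hold it.
- board (a joint): Board angle, rad: 0 = flat, grows as the far end with the bar is raised. It rests at about 0.315, 0.475, 0.635, 0.795 in notches 1 (lowest) to 4; it starts in notch 3 or 4. Raised, the pawl clicks over the notches (faintly, under 1 N at the bar); lowered with the pawl in, it stops in the next notch below and the pawl carries it.
- pivot (a point): Pivot of the brass pawl with its round tumbler weight, on a post at the stand's right, 165 mm above the worktop; the pawl drops on the notched steel sector on the board's right side. Past notch 4 a dark shoe on the sector throws the weight over and so the pawl out; 0.02 to 0.05 rad further is a hard end stop. The shoe's setting varies: the stop lies anywhere from 0.97 to 1.34 rad and must be felt.
- bar (a point): Middle of the pull bar at the board's far end: round wood, 12 mm diameter, 120 mm long, parallel to the hinge and 195 mm from it; at board angle a it is 195*cos(a) ahead of and 195*sin(a) mm above the hinge (flat: 55 mm above the worktop). Between bar and board edge 39 mm are free, below it nothing, so a finger fits on either side. It can turn between the pads as the board swings.
- rest_peg (a point): Thin steel peg on the post, beside and above the pivot: the pawl's round weight leans on it, away from the robot, when the pawl is thrown out (in and holding it leans towards the robot). With the pawl out the board can be lowered past all notches; lowering it fully to 0 swings the pawl in again by itself, in the last 0.15 rad.
- pepper_mill: Bystander: wooden pepper mill, 58 mm diameter, 120 mm tall, left of the stand; origin at the centre of its underside.
- salt: Bystander: cream ramekin of salt, 65 mm diameter, 42 mm tall, behind the stand; origin at the centre of its underside.
- garlic: Bystander: garlic bulb, about 53 mm, at the right behind the stand; origin at the centre of its underside.
- jug: Bystander: small pale pink jug, 88 x 115 mm over its handle, 72 mm tall, left behind the stand; origin at the centre of its underside.

How it is judged:
By the outcome, as a careful person would: the job done as asked, in the order asked, and still so for the second after the job is handed in, with the robot touching nothing.
It also fails if it takes over 72 s, if anything falls off the work surface, if the arm or the gripper's body presses on something with over 40 N, if the wrist force passes 120 N, or if a joint passes its speed limit or range.

### The arm

A 6-joint arm with a two-finger parallel gripper is mounted at the origin on a cart in front of the work surface, level with it; the furniture and walls round the work are solid. World frame = base frame: x ahead of the robot, y to its left, z up, the work surface at z = 0. Lengths are in m, angles in rad, forces in N, time in s.
With the tool pointing down it reaches from about 0.375 to 0.975 m from the base axis. Payload 3.8 kg.
Tool frame: the origin (TCP) lies where the fingers leave the gripper's body, on its centre line; the fingertips stand 64 mm ahead of it and the grasp point (between the pads) lies 45 mm ahead of it; z points along the fingers, y is the line along which they close (so a half turn about z gives the same grasp; the last joint's range is limited). The gripper opens to 88 mm and grips with 3 to 60 N. Pads are 18 mm wide; open, the fingers measure 123 mm over their backs; the gripper's body (75 mm by 187 mm) begins 45 mm behind the grasp point.
Start: joints at [-1.181, 0.264, 1.604, -0, 1.274, -0.037], TCP at [0.279, -0.614, 0.303] pointing down, gripper open.
Joint ranges: [-2.63, 2.63], [-0.94, 2.18], [0.31, 2.57], [-1.31, 4.45], [0, 2.66], [-2.55, 2.55]. Speed limits (rad/s): [2.57, 2.57, 3.14, 3.14, 3.14, 3.14].

### API

Orientations are given as a unit quaternion [x, y, z, w].
In Python, from plant import arm, eyes gives the robot as it stands (arm), with the cameras (eyes).
- The arm moves only by the tool jog_arm, called after ">>>" as name(argument=value, ...), one argument or row to a line, values as JSON. Schema: {"type":"object","properties":{"moves":{"type":"array","items":{"type":"array","items":{"type":"number"},"minItems":5,"maxItems":5},"minItems":1,"maxItems":12},"grip_force":{"type":"number"},"only":{"type":"string"},"quiet":{"type":"boolean"},"lines":{"type":"string"}},"required":["moves"],"additionalProperties":false}. moves is a list of rows, 1 to 12 of them, each of 5 numbers: dx, dy, dz in a scale on which 1.0 is 250 mm, then a turn about the tool's z in a scale on which 1.0 is 180 degrees, then the finger opening in m; each row shifts and turns the commanded pose from where the row before left it, along the tool's axes as they then stand; what a row does not reach is not made up. A row lasts 1/8 s, in which the tool goes at most 0.0625 m and 0.188 rad, less where a joint would pass 70% of its speed; a pose out of reach is approached as far as the arm can. The fingers move at their own pace and stop on an object; grip_force is the grip in N (left out, the last holds). Time passes only in rows, so rows that do not move let the fingers close. The tool returns the time, the measured TCP pose, the force, the opening and the grip force at its end. only (a regular expression) keeps the lines of the reply that match it, lines (a string "A,B") keeps lines A to B, and quiet returns only ok. A shift or turn number past 1, either way, is cut back to 1. Input that does not fit is refused with a message, and nothing moves.
- arm.state(): the state, without advancing time (a new reading comes with each control period).
- eyes.grab_frame(name): name is "side" or "top"; returns the picture (480x640x3 uint8, red, green, blue); there is no depth.
- eyes.camera_model(name): a dict with "fx", "fy", "cx", "cy" (pixels), "R" (3x3) and "t" (3): a world point X has camera coordinates R X + t. Camera axes: x right, y down, z forward; pixel columns grow to the right and rows downward; lengths in m; the calibration is good to about 2 mm. A picture is of the moment at which its call begins. camera_model takes no time and is no camera call.
- arm.close_job(): hands the job in; it is judged then, once.
The state is a dict: "time": time; "joint_pos": joint angles; "joint_vel": joint speeds; "tau": joint torques, N m; "ee_pos": TCP position; "tcp_rot": TCP orientation; "force": force on the tool from outside, world axes, zero at the start; "torque": the same for the moment, N m; "finger_gap": finger opening in m; "gripper_force": force on a finger pad.
Only numpy, scipy, OpenCV 4.12 (cv2) and the standard library are available. Lean on these libraries where they do the work, as an engineer would, in place of code of your own. Each camera call takes 0.05 s, during which the arm holds its last target. There are 200 camera calls.

## Working session

There is one attempt and no reset: what is moved stays moved. The work goes in short steps, Python scripts to look and compute and a tool call to move; the robot and the scene stay as the last step left them, time stands still between calls to the robot, and variables do not carry over. Pictures are saved under pics/ and viewed, at most 10 in all, crops included, and the job is handed in when it is done.

```bash
ls; mkdir -p pics; python3 - <<'E'
from plant import arm, eyes
import cv2
for n in("side","top"):
    cv2.imwrite(f"pics/{n}0.png",eyes.grab_frame(n)[:,:,::-1])
    print(n,eyes.camera_model(n))
s=arm.state();print(s)
E
```

```text
pics
plant.py
side {'fx': 487.1620307644856, 'fy': 487.1620307644856, 'cx': 319.7286479546652, 'cy': 241.6726590594905, 'R': array([[ 0.95974318, -0.28000357, -0.02215936],
       [-0.20144128, -0.63118536, -0.74901699],
       [ 0.19574077,  0.72332775, -0.66218012]]), 't': array([-0.5971975 ,  0.26383084,  0.88343888])}
top {'fx': 459.62216834195743, 'fy': 459.62216834195743, 'cx': 315.5133151066235, 'cy': 245.93364335254483, 'R': array([[-0.00766461, -0.99976953, -0.02005325],
       [-0.98717544,  0.0107628 , -0.15927588],
       [ 0.159455  ,  0.01857529, -0.98703043]]), 't': array([0.03848628, 0.65974804, 0.86124096])}
{'time': 0.1, 'joint_pos': array([-1.18092398e+00,  2.64671652e-01,  1.60521008e+00, -3.26655437e-06,
        1.27370257e+00, -3.68741286e-02]), 'joint_vel': array([-0.00062425, -0.0024095 , -0.00265462,  0.00066556, -0.00101281,
       -0.0022429 ]), 'tau': array([ 5.52462043e-04, -5.03618753e+01, -3.58073223e+01,  7.30521698e-02,
        2.32819270e-02, -5.91167691e-05]), 'ee_pos': array([ 0.27921207, -0.61399209,  0.30153131]), 'tcp_rot': array([ 9.77321581e-01,  2.11758202e-01, -1.76388452e-04, -9.80082220e-04]), 'force': array([-0.45263568, -0.24892367, -0.52780231]), 'torque': array([-0.03184614, -0.05004224,  0.01258501]), 'gripper_force': 0.0, 'finger_gap': 0.08816538499915696}
```

View pics/side0.png

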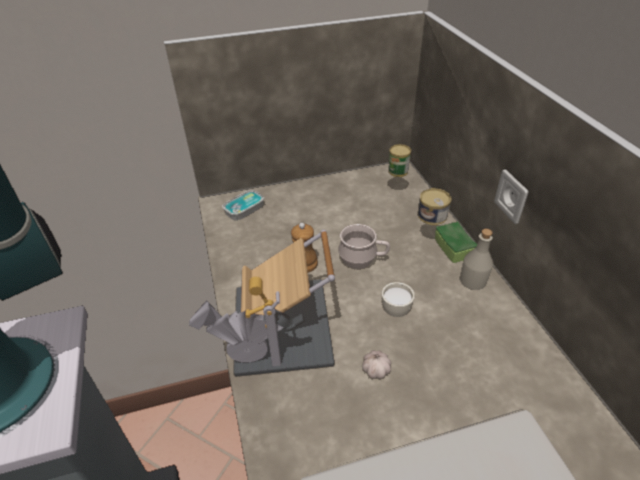

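View pics/top0.png

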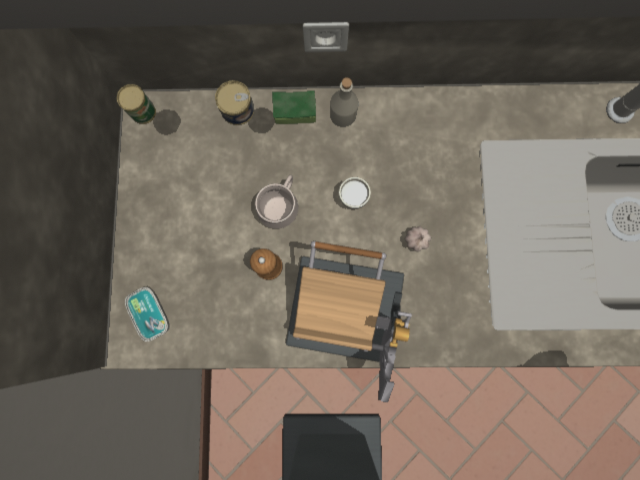

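The side view shows the stand around (285,310) with its bar from about (325,237) to (330,275). In the top view the bar runs from (315,245) to (383,257). I'll enlarge both.

```bash
python3 - <<'E'
import cv2
a=cv2.imread("pics/side0.png")[220:380,180:400];b=cv2.imread("pics/top0.png")[225:410,270:430]
cv2.imwrite("pics/s1.png",cv2.resize(a,None,fx=3.6,fy=3.6,interpolation=cv2.INTER_CUBIC));cv2.imwrite("pics/t1.png",cv2.resize(b,None,fx=3.2,fy=3.2,interpolation=cv2.INTER_CUBIC))
E
```

```text
(no output)
```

View pics/s1.png

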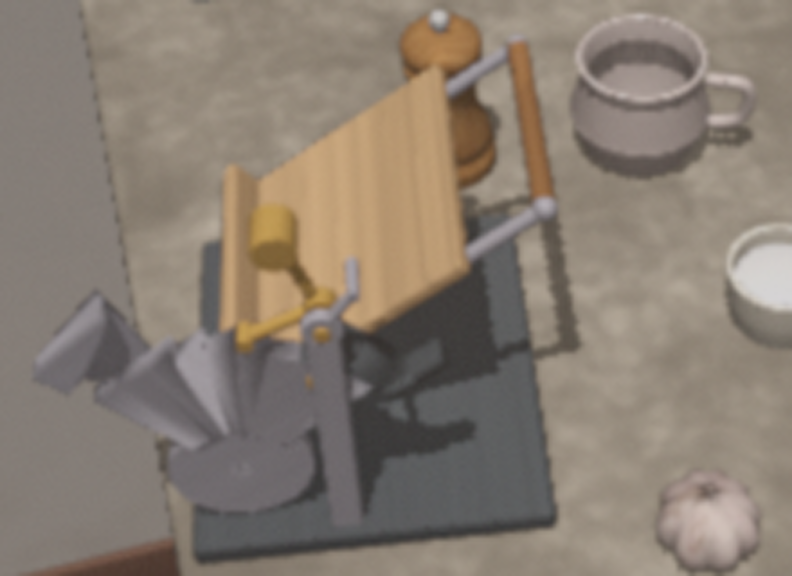

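View pics/t1.png

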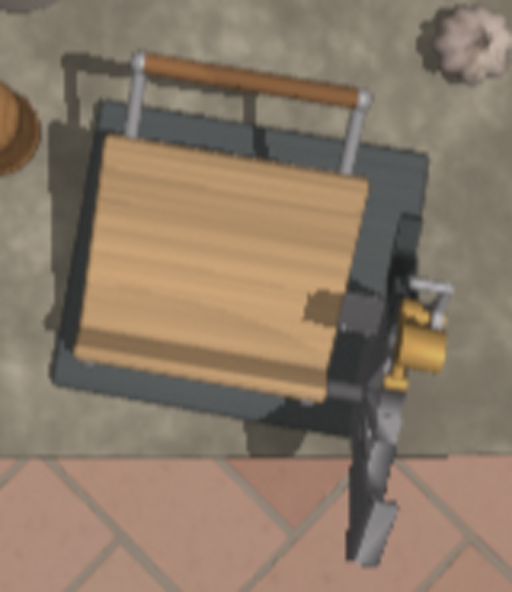

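Side crop: wooden bar ends at (517,42) and (543,198), plate corners at (553,520) and (196,552). The brass weight is at (273,235), leaning towards the robot (pawl in). Top crop: bar ends at (146,62) and (360,98), plate corners at (103,101), (428,153) and (55,378). Next I'll triangulate.

```bash
cat > h.py <<'E'
from plant import arm, eyes
import numpy as np, cv2
C={n:eyes.camera_model(n) for n in("side","top")}
def K(c): return np.array([[c["fx"],0,c["cx"]],[0,c["fy"],c["cy"]],[0,0,1]])
def P(n): c=C[n]; return K(c)@np.c_[c["R"],c["t"]]
def tri(s,t):
    X=cv2.triangulatePoints(P("side"),P("top"),np.array(s,float).reshape(2,1),np.array(t,float).reshape(2,1)); return (X[:3]/X[3]).ravel()
def proj(n,X): x=P(n)@np.r_[X,1]; return x[:2]/x[2]
def plane(n,uv,z):
    c=C[n]; d=c["R"].T@np.linalg.inv(K(c))@np.r_[uv,1]; o=-c["R"].T@c["t"]; return o+d*(z-o[2])/d[2]
S=lambda x,y:np.array([180+(x+.5)/3.6-.5,220+(y+.5)/3.6-.5]); T=lambda x,y:np.array([270+(x+.5)/3.2-.5,225+(y+.5)/3.2-.5])
E
python3 - <<'E'
from h import *
np.set_printoptions(precision=4,suppress=True)
L=tri(S(517,42),T(146,62));R=tri(S(543,198),T(360,98));print(L,R,np.linalg.norm(L-R),"yaw",np.arctan2(-(L-R)[0],(L-R)[1]))
for p in[(103,101),(428,153),(55,374),(52,382)]:print("top",plane("top",T(*p),.016))
for p in[(553,518),(196,552),(515,215)]:print("side",plane("side",S(*p),.016))
m=(L+R)/2; print(m, "a",np.arcsin((m[2]-.055)/.195))
q=plane("top",T(103,101),.016);r=plane("top",T(428,153),.016);y=np.arctan2(-(q-r)[0],(q-r)[1]);print("yaw",y,np.linalg.norm(q-r))
f=(q+r)/2; o=f-.155*np.array([np.cos(y),np.sin(y),0]);print("origin",o)
for a in(.635,.795):print(a,o[:2]+.195*np.cos(a)*np.array([np.cos(y),np.sin(y)]),.055+.195*np.sin(a))
E
```

```text
[0.6425 0.0304 0.1798] [ 0.6217 -0.083   0.1806] 0.11534903853751181 yaw -0.18189775985219284
top [0.6449 0.0615 0.016 ]
top [ 0.6092 -0.1463  0.016 ]
top [0.4724 0.0921 0.016 ]
top [0.4675 0.094  0.016 ]
side [ 0.6058 -0.1455  0.016 ]
side [ 0.4295 -0.1121  0.016 ]
side [0.6479 0.064  0.016 ]
[ 0.6321 -0.0263  0.1802] a 0.6972617485399679
yaw -0.17022974663753915 0.2107871984673879
origin [ 0.4743 -0.0161  0.016 ]
0.635 [ 0.629  -0.0427] 0.17066961529938351
0.795 [ 0.6089 -0.0393] 0.19420340296233218
```

Units first: shifts go in shares of 250 mm and turns go in shares of 180 degrees. So 0.045 m / 0.25 = 0.18, -0.03 m / 0.25 = -0.12.

>>> jog_arm(
  moves=[
    [0.12,-0.08,-0.12,0,0.04],
    [0.18,-0.124,-0.04,0,0.04],
    [0.18,-0.124,0,0,0.04],
    [0.18,-0.124,0,0,0.04],
    [0.18,-0.124,0,0,0.04],
    [0.18,-0.124,0,0,0.04],
    [0.18,-0.124,0,0,0.04],
    [0.18,-0.124,0,0,0.04],
    [0.18,-0.124,0,0,0.04],
    [0.18,-0.124,0,0,0.04],
    [0.18,-0.124,0,0,0.04],
    [0.18,-0.124,0,0,0.04],
  ],
  grip_force=10,
)

```text
time: 1.6
ee_pos: [0.6084, -0.0668, 0.3422]
tcp_rot: [0.977, 0.212, -0.0, -0.0]
force: [0.3, -0.3, -0.1]
finger_gap: 0.0401
gripper_force: 0.0
```

>>> jog_arm(
  moves=[
    [0.08,-0.04,0,0,0.04],
    [0,0,0,-0.0509,0.04],
    [0,0,0,-0.0509,0.04],
    [0,0,0,-0.0509,0.04],
    [0,0,0,-0.0509,0.04],
    [0,0,0,-0.0509,0.04],
    [0,0,0,-0.0541,0.04],
    [0,0,0,0,0.04],
  ],
)

```text
time: 2.6
ee_pos: [0.6216, -0.052, 0.3423]
tcp_rot: [0.767, 0.642, -0.0, -0.0]
force: [0.5, 0.2, 0.1]
finger_gap: 0.0401
gripper_force: 0.0
```

```bash
cat >> h.py <<'E'
def view(save=None):
    import os
    s=arm.state(); im=eyes.grab_frame("side")
    if save: cv2.imwrite(f"pics/{save}.png",cv2.resize(im[150:380,160:420],None,fx=2.6,fy=2.6,interpolation=cv2.INTER_CUBIC)[:,:,::-1])
    h=cv2.cvtColor(im,cv2.COLOR_RGB2HSV)[285:345-0,225:300] if 0 else cv2.cvtColor(im,cv2.COLOR_RGB2HSV)[260:325,220:300]
    m=cv2.inRange(h,(18,170,90),(28,255,255)); n=np.argwhere(m>0); q=s["tcp_rot"]
    ph=2*np.arctan2(q[1],q[0])-np.pi/2
    print("t",round(s["time"],2),"tcp",s["ee_pos"].round(4),"yAng",round((ph+np.pi/2)%np.pi-np.pi/2,4),"F",s["force"].round(1),"gap",round(s["finger_gap"],4),"grip",round(s["gripper_force"],1),"yellow n",len(n),"c",(n.mean(0)[::-1]+[220,260]).round(1) if len(n) else None,"xr",(n[:,1].min()+220,n[:,1].max()+220) if len(n) else None)
E
python3 -c "
from h import *
view('v1')"
```

```text
t 2.6 tcp [ 0.6216 -0.052   0.3423] yAng -0.1767 F [0.5 0.2 0.1] gap 0.0401 grip 0.0 yellow n 0 c None xr None
```

View pics/v1.png

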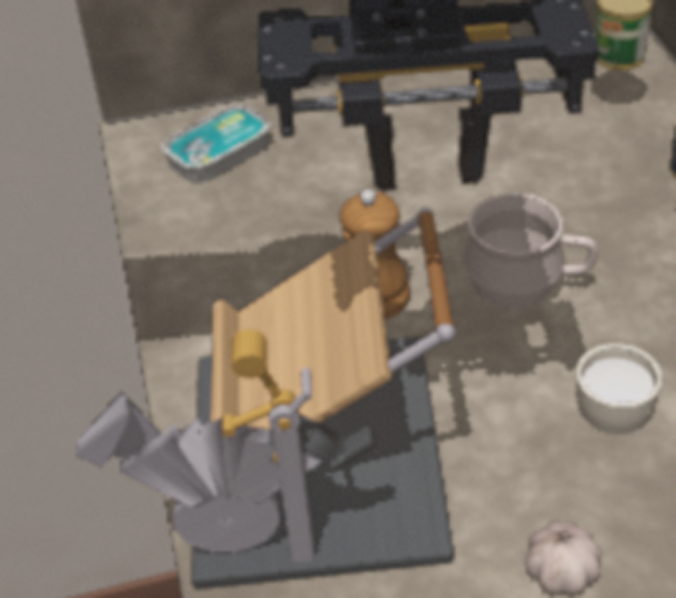

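In the tool's units: 0.03 m / 0.25 = 0.12, 0.025 m / 0.25 = 0.1.

>>> jog_arm(
  moves=[
    [0.056,0.008,0,0,0.04],
    [0.052,0.008,0,0,0.04],
    [0,0,0.1,0,0.04],
    [0,0,0.12,0,0.04],
    [0,0,0.12,0,0.04],
    [0,0,0.08,0,0.04],
    [0,0,0.04,0,0.04],
    [0,0,0.032,0,0.04],
    [0,0,0,0,0.04],
  ],
  grip_force=5,
)

```text
time: 3.78
ee_pos: [0.6307, -0.0252, 0.2198]
tcp_rot: [0.766, 0.643, 0.0, 0.0]
force: [-0.3, -0.3, 0.3]
finger_gap: 0.0405
gripper_force: 0.0
```

```bash
python3 -c "
from h import *
view('v2')"
```

```text
t 3.77 tcp [ 0.6307 -0.0252  0.2198] yAng -0.1741 F [-0.3 -0.3  0.3] gap 0.0405 grip 0.0 yellow n 0 c None xr None
```

View pics/v2.png

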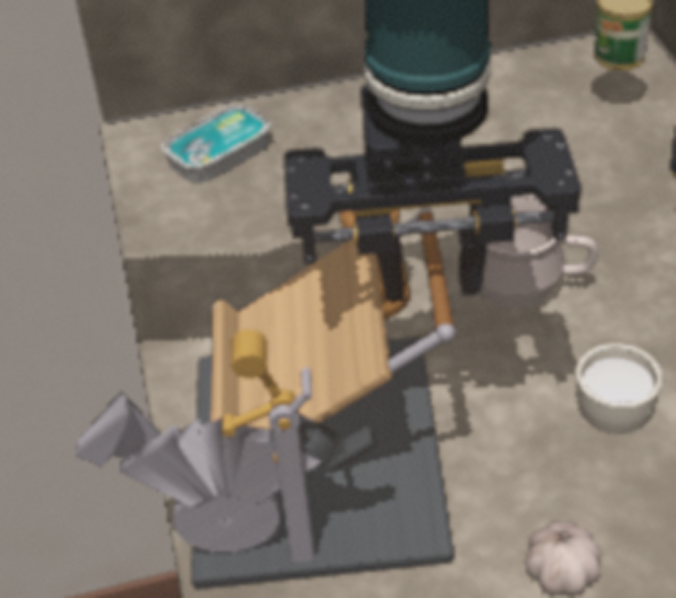

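The bar passes centrally between the finger tips (395,297) and (472,290), and the weight is still at (248,352), towards the robot. Closing gently.

>>> jog_arm(
  moves=[
    [0,0,0,0,0.03],
    [0,0,0,0,0.02],
    [0,0,0,0,0.012],
    [0,0,0,0,0.008],
    [0,0,0,0,0.008],
    [0,0,0,0,0.008],
  ],
  grip_force=8,
)

```text
time: 4.58
ee_pos: [0.6324, -0.0256, 0.2212]
tcp_rot: [0.766, 0.643, 0.002, 0.002]
force: [5.7, -0.8, 1.8]
finger_gap: 0.0115
gripper_force: 8.0
```

```bash
python3 -c "
from h import *
view()
im=eyes.grab_frame('side');h=cv2.cvtColor(im,cv2.COLOR_RGB2HSV)
print(im[285,253:258],h[285,253:258],h[300,262:268])"
```

```text
t 4.58 tcp [ 0.6324 -0.0256  0.2212] yAng -0.1741 F [ 5.7 -0.8  1.8] gap 0.0115 grip 8.0 yellow n 0 c None xr None
[[199 161  88]
 [199 162  89]
 [196 159  89]
 [192 156  85]
 [190 153  84]] [[ 20 142 199]
 [ 20 141 199]
 [ 20 139 196]
 [ 20 142 192]
 [ 20 142 190]] [[ 16  99 191]
 [ 16 108 174]
 [ 18 127 147]
 [ 18 147 134]
 [ 18 143 139]
 [ 18 137 158]]
```

In the tool's units: -0.005 m / 0.25 = -0.02, -0.0043 m / 0.25 = -0.0172.

```bash
sed -i 's/(18,170,90),(28,255,255)/(17,130,110),(25,255,255)/' h.py; python3 -c "
from h import *
view()"
```

```text
t 4.67 tcp [ 0.6325 -0.0256  0.2213] yAng -0.1741 F [ 5.7 -0.9  1.9] gap 0.0114 grip 8.0 yellow n 329 c [257. 294.] xr (np.int64(246), np.int64(272))
```

>>> jog_arm(
  moves=[
    [0,-0.008,-0.02,0,0.008],
    [0,-0.016,-0.02,0,0.008],
    [0,-0.016,-0.0176,0,0.008],
    [0,-0.016,-0.0172,0,0.008],
    [0,0,0,0,0.008],
  ],
)

```text
time: 5.35
ee_pos: [0.6176, -0.0229, 0.2399]
tcp_rot: [0.766, 0.643, 0.001, 0.001]
force: [5.9, -1.9, 2.9]
finger_gap: 0.0114
gripper_force: 8.0
```

```bash
python3 -c "
from h import *
view()"
```

```text
t 5.35 tcp [ 0.6176 -0.0229  0.2399] yAng -0.174 F [ 5.9 -1.9  2.9] gap 0.0114 grip 8.0 yellow n 333 c [259.3 293.2] xr (np.int64(244), np.int64(272))
```

In the tool's units: -0.0052 m / 0.25 = -0.0208, -0.0051 m / 0.25 = -0.0204.

>>> jog_arm(
  moves=[
    [0,-0.012,-0.0208,0,0.008],
    [0,-0.0128,-0.0204,0,0.008],
    [0,-0.0172,-0.016,0,0.008],
    [0,-0.0176,-0.0152,0,0.008],
    [0,0,0,0,0.008],
  ],
)

```text
time: 6.02
ee_pos: [0.6014, -0.02, 0.2565]
tcp_rot: [0.766, 0.643, -0.0, -0.0]
force: [1.9, 0.5, -0.1]
finger_gap: 0.0116
gripper_force: 8.0
```

```bash
python3 -c "
from h import *
view()"
```

```text
t 6.03 tcp [ 0.6014 -0.02    0.2565] yAng -0.1739 F [ 1.9  0.5 -0.1] gap 0.0116 grip 8.0 yellow n 334 c [255.7 294.3] xr (np.int64(247), np.int64(272))
```

In the tool's units: -0.0063 m / 0.25 = -0.0252, -0.006 m / 0.25 = -0.024.

>>> jog_arm(
  moves=[
    [0,-0.024,-0.0192,0,0.008],
    [0,-0.0252,-0.0188,0,0.008],
    [0,0,0,0,0.008],
  ],
)

```text
time: 6.45
ee_pos: [0.5893, -0.0179, 0.2663]
tcp_rot: [0.766, 0.643, -0.0, -0.0]
force: [1.7, 1.4, 0.7]
finger_gap: 0.0113
gripper_force: 8.0
```

```bash
python3 -c "
from h import *
view()"
```

```text
t 6.45 tcp [ 0.5893 -0.0179  0.2663] yAng -0.1739 F [1.7 1.4 0.7] gap 0.0113 grip 8.0 yellow n 334 c [258.4 293.2] xr (np.int64(245), np.int64(272))
```

>>> jog_arm(
  moves=[
    [0,-0.0128,-0.0088,0,0.008],
    [0,-0.0128,-0.0084,0,0.008],
    [0,0,0,0,0.008],
  ],
)

```text
time: 6.88
ee_pos: [0.5835, -0.0168, 0.2705]
tcp_rot: [0.766, 0.643, 0.0, -0.0]
force: [2.1, 2.5, -0.5]
finger_gap: 0.0114
gripper_force: 8.0
```

```bash
python3 -c "
from h import *
view()"
```

```text
t 6.88 tcp [ 0.5835 -0.0168  0.2705] yAng -0.174 F [ 2.1  2.5 -0.5] gap 0.0114 grip 8.0 yellow n 339 c [259.9 292.8] xr (np.int64(244), np.int64(272))
```

In the tool's units: -0.0034 m / 0.25 = -0.0136, -0.0033 m / 0.25 = -0.0132.

>>> jog_arm(
  moves=[
    [0.002,-0.0132,-0.0084,0,0.008],
    [0.002,-0.0136,-0.008,0,0.008],
    [0,0,0,0,0.008],
  ],
)

```text
time: 7.3
ee_pos: [0.5771, -0.0154, 0.2748]
tcp_rot: [0.766, 0.643, -0.0, 0.001]
force: [2.1, -2.2, 1.2]
finger_gap: 0.0117
gripper_force: 8.0
```

```bash
python3 -c "
from h import *
view()"
```

```text
t 7.3 tcp [ 0.5771 -0.0154  0.2748] yAng -0.174 F [ 2.1 -2.2  1.2] gap 0.0117 grip 8.0 yellow n 355 c [262.5 292.8] xr (np.int64(243), np.int64(272))
```

>>> jog_arm(
  moves=[
    [0.0012,-0.0136,-0.0076,0,0.008],
    [0.0012,-0.0136,-0.0076,0,0.008],
    [0,0,0,0,0.008],
  ],
)

```text
time: 7.72
ee_pos: [0.5705, -0.014, 0.2788]
tcp_rot: [0.766, 0.643, -0.0, 0.001]
force: [1.7, -5.3, 2.9]
finger_gap: 0.0113
gripper_force: 8.0
```

```bash
python3 -c "
from h import *
view()"
```

```text
t 7.72 tcp [ 0.5705 -0.014   0.2788] yAng -0.174 F [ 1.7 -5.3  2.9] gap 0.0113 grip 8.0 yellow n 384 c [269.3 292.7] xr (np.int64(243), np.int64(284))
```

>>> jog_arm(
  moves=[
    [-0.0056,-0.008,-0.0064,0,0.008],
    [0,-0.0072,-0.0052,0,0.008],
    [0,0,0,0,0.008],
  ],
)

```text
time: 8.15
ee_pos: [0.5666, -0.0135, 0.281]
tcp_rot: [0.766, 0.643, 0.0, -0.0]
force: [3.2, -0.3, 0.0]
finger_gap: 0.0119
gripper_force: 8.0
```

```bash
python3 -c "
from h import *
view('v3')"
```

```text
t 8.15 tcp [ 0.5666 -0.0135  0.281 ] yAng -0.1739 F [ 3.2 -0.3  0. ] gap 0.0119 grip 8.0 yellow n 389 c [269.2 292.9] xr (np.int64(243), np.int64(284))
```

View pics/v3.png

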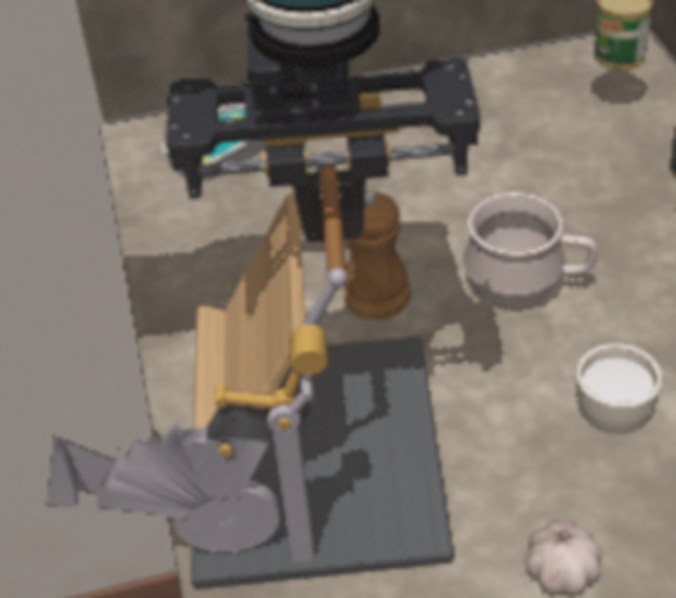

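Weight now at (310,348), leaning on the peg away from the robot: the pawl is thrown out at about 1.10 rad. Now lowering.

In the tool's units: 0.0069 m / 0.25 = 0.0276, 0.0068 m / 0.25 = 0.0272.

>>> jog_arm(
  moves=[
    [0,0.0276,0.0148,0,0.008],
    [0,0.0272,0.016,0,0.008],
    [0,0.0264,0.0168,0,0.008],
    [0,0.0252,0.018,0,0.008],
    [0,0.0248,0.0188,0,0.008],
    [0,0,0,0,0.008],
  ],
)

```text
time: 8.95
ee_pos: [0.5991, -0.0195, 0.2591]
tcp_rot: [0.766, 0.643, -0.0, -0.0]
force: [0.6, -0.2, -1.4]
finger_gap: 0.0116
gripper_force: 8.0
```

```bash
python3 -c "
from h import *
view()"
```

```text
t 8.95 tcp [ 0.5991 -0.0195  0.2591] yAng -0.1741 F [ 0.6 -0.2 -1.4] gap 0.0116 grip 8.0 yellow n 374 c [269.9 292.3] xr (np.int64(243), np.int64(284))
```

Forces are tiny and the pawl stays out. Continuing down.

In the tool's units: 0.006 m / 0.25 = 0.024, 0.0059 m / 0.25 = 0.0236.

>>> jog_arm(
  moves=[
    [0,0.024,0.0196,0,0.008],
    [0,0.0232,0.0208,0,0.008],
    [0,0.0224,0.022,0,0.008],
    [0,0.0216,0.0224,0,0.008],
    [0,0.0204,0.0236,0,0.008],
    [0,0,0,0,0.008],
  ],
)

```text
time: 9.75
ee_pos: [0.6268, -0.0245, 0.2323]
tcp_rot: [0.766, 0.643, -0.0, -0.0]
force: [0.6, -0.1, -2.6]
finger_gap: 0.0115
gripper_force: 8.0
```

```bash
python3 -c "
from h import *
view()"
```

```text
t 9.75 tcp [ 0.6268 -0.0245  0.2323] yAng -0.174 F [ 0.6 -0.1 -2.6] gap 0.0115 grip 8.0 yellow n 349 c [270.1 291.8] xr (np.int64(243), np.int64(284))
```

>>> jog_arm(
  moves=[
    [0,0.0196,0.024,0,0.008],
    [0,0.0188,0.0252,0,0.008],
    [0,0.0176,0.0256,0,0.008],
    [0,0.0168,0.0264,0,0.008],
    [0,0,0,0,0.008],
  ],
)

```text
time: 10.42
ee_pos: [0.6447, -0.0276, 0.2069]
tcp_rot: [0.766, 0.643, -0.0, 0.0]
force: [-0.7, -2.2, -1.4]
finger_gap: 0.0118
gripper_force: 8.0
```

```bash
python3 -c "
from h import *
view()"
```

```text
t 10.43 tcp [ 0.6447 -0.0276  0.2069] yAng -0.174 F [-0.7 -2.2 -1.4] gap 0.0118 grip 8.0 yellow n 336 c [269.9 291.8] xr (np.int64(243), np.int64(284))
```

>>> jog_arm(
  moves=[
    [0,0.0152,0.0272,0,0.008],
    [0,0.0144,0.0276,0,0.008],
    [0,0.0132,0.0284,0,0.008],
    [0,0.0124,0.0288,0,0.008],
    [0,0,0,0,0.008],
  ],
)

```text
time: 11.1
ee_pos: [0.6582, -0.03, 0.1788]
tcp_rot: [0.766, 0.643, -0.0, -0.0]
force: [-0.8, -2.4, -2.3]
finger_gap: 0.0119
gripper_force: 8.0
```

```bash
python3 -c "
from h import *
view()"
```

```text
t 11.1 tcp [ 0.6582 -0.03    0.1788] yAng -0.1741 F [-0.8 -2.4 -2.3] gap 0.0119 grip 8.0 yellow n 327 c [270.3 291.6] xr (np.int64(243), np.int64(284))
```

>>> jog_arm(
  moves=[
    [0,0.0108,0.0292,0,0.008],
    [0,0.01,0.0296,0,0.008],
    [0,0.0084,0.03,0,0.008],
    [0,0.0076,0.03,0,0.008],
    [0,0,0,0,0.008],
  ],
)

```text
time: 11.78
ee_pos: [0.6669, -0.0315, 0.1489]
tcp_rot: [0.766, 0.643, -0.0, -0.0]
force: [-2.8, -2.4, -2.2]
finger_gap: 0.0118
gripper_force: 8.0
```

```bash
python3 -c "
from h import *
view()"
```

```text
t 11.78 tcp [ 0.6669 -0.0315  0.1489] yAng -0.1741 F [-2.8 -2.4 -2.2] gap 0.0118 grip 8.0 yellow n 315 c [270.9 291.4] xr (np.int64(243), np.int64(284))
```

In the tool's units: 0.0078 m / 0.25 = 0.0312, 0.0077 m / 0.25 = 0.0308.

>>> jog_arm(
  moves=[
    [0,0.0032,0.0308,0,0.008],
    [0,0.0032,0.0308,0,0.008],
    [0,0.0024,0.0312,0,0.008],
    [0,0,0,0,0.008],
  ],
)

```text
time: 12.32
ee_pos: [0.6698, -0.032, 0.1263]
tcp_rot: [0.766, 0.643, 0.0, 0.0]
force: [0.1, -4.5, -2.4]
finger_gap: 0.0115
gripper_force: 8.0
```

```bash
python3 -c "
from h import *
view()"
```

```text
t 12.32 tcp [ 0.6698 -0.032   0.1263] yAng -0.1741 F [ 0.1 -4.5 -2.4] gap 0.0115 grip 8.0 yellow n 307 c [262.  291.1] xr (np.int64(244), np.int64(272))
```

>>> jog_arm(
  moves=[
    [0,0.0016,0.0312,0,0.008],
    [0,0.0008,0.02,0,0.008],
    [0,0,0,0,0.008],
  ],
)

```text
time: 12.75
ee_pos: [0.6704, -0.0319, 0.1137]
tcp_rot: [0.766, 0.643, 0.0, 0.0]
force: [1.5, -3.1, -2.0]
finger_gap: 0.0118
gripper_force: 8.0
```

```bash
python3 -c "
from h import *
view()"
```

```text
t 12.75 tcp [ 0.6704 -0.0319  0.1137] yAng -0.174 F [ 1.5 -3.1 -2. ] gap 0.0118 grip 8.0 yellow n 302 c [255.9 294.2] xr (np.int64(247), np.int64(272))
```

In the tool's units: 0.004 m / 0.25 = 0.016, 0.003 m / 0.25 = 0.012.

>>> jog_arm(
  moves=[
    [-0.002,0,0.016,0,0.008],
    [0,0,0.012,0,0.008],
    [0,0,0,0,0.008],
  ],
)

```text
time: 13.18
ee_pos: [0.6704, -0.0317, 0.1092]
tcp_rot: [0.766, 0.643, 0.001, 0.0]
force: [-2.4, -0.1, 7.7]
finger_gap: 0.0117
gripper_force: 8.0
```

>>> jog_arm(
  moves=[
    [0,0,0.008,0,0.008],
    [0,0,0,0,0.008],
  ],
)

```text
time: 13.42
ee_pos: [0.6705, -0.0316, 0.1077]
tcp_rot: [0.766, 0.643, 0.001, 0.0]
force: [-3.3, 0.7, 11.1]
finger_gap: 0.0112
gripper_force: 8.0
```

```bash
python3 -c "
from h import *
view()"
```

```text
t 13.43 tcp [ 0.6705 -0.0316  0.1077] yAng -0.1741 F [-3.3  0.7 11.1] gap 0.0112 grip 8.0 yellow n 299 c [255.9 294.2] xr (np.int64(247), np.int64(272))
```

In the tool's units: -0.0025 m / 0.25 = -0.01.

>>> jog_arm(
  moves=[
    [0,0,-0.01,0,0.008],
    [0,0,0,0,0.008],
  ],
)

```text
time: 13.72
ee_pos: [0.6704, -0.0316, 0.1079]
tcp_rot: [0.766, 0.643, 0.001, 0.0]
force: [2.3, 1.2, 1.4]
finger_gap: 0.0115
gripper_force: 8.0
```

```bash
python3 -c "
from h import *
view('v4')
o=np.array([.4793,.0013]);d=np.array([np.cos(.175),-np.sin(.175)]);l=np.array([-d[1],d[0]])
for a in(0,.03,.06):
  for y in(.06,-.06): print(a,y,(proj('side',np.r_[o+d*.195*np.cos(a)+l*y,.055+.195*np.sin(a)])-[160,150])*2.6)"
```

```text
t 13.72 tcp [ 0.6704 -0.0316  0.1079] yAng -0.1742 F [2.3 1.2 1.4] gap 0.0115 grip 8.0 yellow n 296 c [255.9 294.1] xr (np.int64(247), np.int64(272))
0 0.06 [476.75711465 325.29374688]
0 -0.06 [500.94945325 443.52055889]
0.03 0.06 [476.72075142 320.06923905]
0.03 -0.06 [501.0130586  438.28576824]
0.06 0.06 [476.46213595 314.82935299]
0.06 -0.06 [500.83343192 433.03506317]
```

View pics/v4.png

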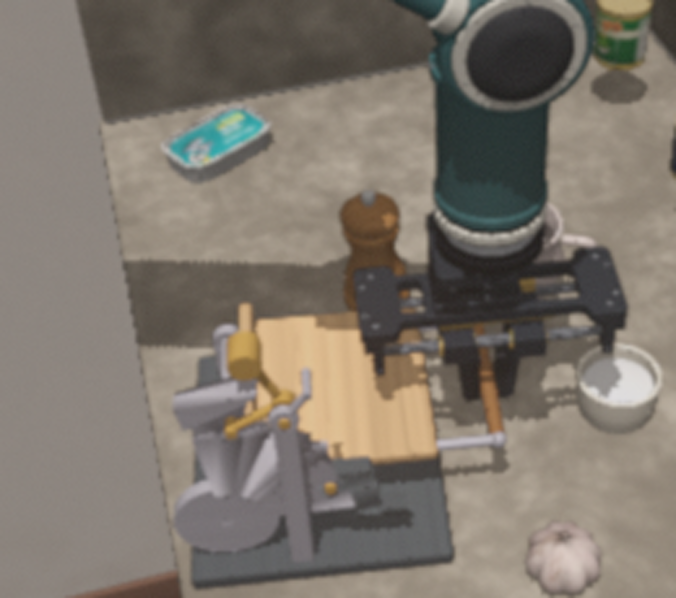

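Flat: bar's right end at (497,433) fits the projected angle 0, and the weight at (243,355) leans towards the robot, so the pawl is re-armed. Raising again.

In the tool's units: -0.0078 m / 0.25 = -0.0312, -0.0077 m / 0.25 = -0.0308.

>>> jog_arm(
  moves=[
    [0,-0.0008,-0.0312,0,0.008],
    [0,-0.002,-0.0312,0,0.008],
    [0,-0.0032,-0.0312,0,0.008],
    [0,-0.0044,-0.0308,0,0.008],
    [0,-0.0056,-0.0304,0,0.008],
    [0,0,0,0,0.008],
  ],
  grip_force=10,
)

```text
time: 14.52
ee_pos: [0.6667, -0.031, 0.1466]
tcp_rot: [0.766, 0.643, 0.001, 0.0]
force: [5.8, 2.6, -1.8]
finger_gap: 0.0115
gripper_force: 10.0
```

```bash
python3 -c "
from h import *
view()"
```

```text
t 14.53 tcp [ 0.6667 -0.031   0.1466] yAng -0.1741 F [ 5.8  2.6 -1.8] gap 0.0115 grip 10.0 yellow n 311 c [257.6 293.4] xr (np.int64(245), np.int64(272))
```

>>> jog_arm(
  moves=[
    [0,-0.0068,-0.0304,0,0.008],
    [0,-0.008,-0.03,0,0.008],
    [0,-0.0092,-0.0296,0,0.008],
    [0,-0.0104,-0.0296,0,0.008],
    [0,0,0,0,0.008],
  ],
)

```text
time: 15.2
ee_pos: [0.6586, -0.0296, 0.1768]
tcp_rot: [0.766, 0.643, 0.002, 0.001]
force: [6.1, 2.7, 0.6]
finger_gap: 0.0115
gripper_force: 10.0
```

```bash
python3 -c "
from h import *
view()"
```

```text
t 15.2 tcp [ 0.6586 -0.0296  0.1768] yAng -0.1741 F [6.1 2.7 0.6] gap 0.0115 grip 10.0 yellow n 313 c [257.5 293.3] xr (np.int64(245), np.int64(272))
```

In the tool's units: -0.0072 m / 0.25 = -0.0288, -0.0071 m / 0.25 = -0.0284.

>>> jog_arm(
  moves=[
    [0,-0.0056,-0.0288,0,0.008],
    [0,-0.0124,-0.0284,0,0.008],
    [0,-0.0136,-0.028,0,0.008],
    [0,0,0,0,0.008],
  ],
)

```text
time: 15.75
ee_pos: [0.6501, -0.028, 0.1976]
tcp_rot: [0.766, 0.643, 0.001, 0.0]
force: [4.8, 4.0, 0.9]
finger_gap: 0.0116
gripper_force: 10.0
```

```bash
python3 -c "
from h import *
view()"
```

```text
t 15.75 tcp [ 0.6501 -0.028   0.1976] yAng -0.174 F [4.8 4.  0.9] gap 0.0116 grip 10.0 yellow n 325 c [259.4 292.6] xr (np.int64(244), np.int64(272))
```

>>> jog_arm(
  moves=[
    [0,-0.0148,-0.0272,0,0.008],
    [0,-0.0112,-0.02,0,0.008],
    [0,0,0,0,0.008],
  ],
)

```text
time: 16.18
ee_pos: [0.644, -0.027, 0.2095]
tcp_rot: [0.766, 0.643, 0.001, 0.0]
force: [5.6, 3.5, 0.2]
finger_gap: 0.0113
gripper_force: 10.0
```

```bash
python3 -c "
from h import *
view()"
```

```text
t 16.18 tcp [ 0.644  -0.027   0.2095] yAng -0.174 F [5.6 3.5 0.2] gap 0.0113 grip 10.0 yellow n 321 c [257.8 293.1] xr (np.int64(245), np.int64(272))
```

In the tool's units: 0.005 m / 0.25 = 0.02, 0.004 m / 0.25 = 0.016.

>>> jog_arm(
  moves=[
    [-0.002,0.0152,0.02,0,0.008],
    [-0.0012,0.0096,0.016,0,0.008],
    [0,0.0048,0.008,0,0.008],
    [0,0,0,0,0.008],
  ],
)

```text
time: 16.73
ee_pos: [0.6501, -0.0283, 0.1983]
tcp_rot: [0.766, 0.643, 0.0, -0.001]
force: [1.1, 6.0, 5.1]
finger_gap: 0.0113
gripper_force: 10.0
```

```bash
python3 -c "
from h import *
view()"
```

```text
t 16.73 tcp [ 0.6501 -0.0283  0.1983] yAng -0.1741 F [1.1 6.  5.1] gap 0.0113 grip 10.0 yellow n 319 c [256.7 293.2] xr (np.int64(247), np.int64(272))
```

>>> jog_arm(
  moves=[
    [0,0.0028,0.0052,0,0.008],
    [0,0,0,0,0.008],
  ],
)

```text
time: 17.02
ee_pos: [0.6504, -0.0283, 0.1978]
tcp_rot: [0.766, 0.643, 0.0, -0.002]
force: [-2.3, 6.6, 9.2]
finger_gap: 0.0113
gripper_force: 10.0
```

```bash
python3 -c "
from h import *
view()"
```

```text
t 17.02 tcp [ 0.6504 -0.0283  0.1978] yAng -0.174 F [-2.3  6.6  9.2] gap 0.0113 grip 10.0 yellow n 325 c [256.6 293.5] xr (np.int64(247), np.int64(272))
```

The pawl carries at rise 0.090 m → 0.478 rad, notch 2. Relaxing the forces, then letting go.

In the tool's units: -0.002 m / 0.25 = -0.008, 0.0015 m / 0.25 = 0.006.

>>> jog_arm(
  moves=[
    [0.006,0,-0.008,0,0.008],
    [0,0,0,0,0.008],
  ],
  grip_force=3,
)

```text
time: 17.32
ee_pos: [0.6501, -0.0283, 0.1981]
tcp_rot: [0.766, 0.643, -0.001, -0.001]
force: [-3.6, 1.0, 3.2]
finger_gap: 0.0116
gripper_force: 3.0
```

>>> jog_arm(
  moves=[
    [0,0,0,0,0.016],
    [0,0,0,0,0.025],
    [0,0,0,0,0.036],
    [0,0,0,0,0.036],
  ],
)

```text
time: 17.82
ee_pos: [0.6512, -0.0286, 0.1986]
tcp_rot: [0.766, 0.643, -0.0, -0.0]
force: [0.6, 0.3, 0.2]
finger_gap: 0.0361
gripper_force: 0.0
```

```bash
python3 -c "
from h import *
view()"
```

```text
t 17.82 tcp [ 0.6512 -0.0286  0.1986] yAng -0.1741 F [0.6 0.3 0.2] gap 0.0361 grip 0.0 yellow n 327 c [256.8 293.6] xr (np.int64(247), np.int64(272))
```

In the tool's units: -0.04 m / 0.25 = -0.16, -0.02 m / 0.25 = -0.08.

>>> jog_arm(
  moves=[
    [0,0,-0.04,0,0.036],
    [0,0,-0.08,0,0.036],
    [0,0,-0.16,0,0.036],
    [0,0,-0.16,0,0.036],
    [0,0,-0.16,0,0.036],
    [0,0,0,0,0.036],
  ],
)

```text
time: 18.62
ee_pos: [0.6533, -0.0286, 0.3561]
tcp_rot: [0.766, 0.643, 0.004, 0.004]
force: [0.1, 0.1, -0.7]
finger_gap: 0.0358
gripper_force: 0.0
```

```bash
python3 -c "
from h import *
view('v5')
cv2.imwrite('pics/top5.png',eyes.grab_frame('top')[:,:,::-1])
o=np.array([.4793,.0013]);d=np.array([np.cos(.175),-np.sin(.175)]);l=np.array([-d[1],d[0]])
for a in(.315,.475,.635):
  for y in(.06,-.06): print(a,y,(proj('side',np.r_[o+d*.195*np.cos(a)+l*y,.055+.195*np.sin(a)])-[160,150])*2.6)"
```

```text
t 18.62 tcp [ 0.6533 -0.0286  0.3561] yAng -0.1739 F [ 0.1  0.1 -0.7] gap 0.0358 grip 0.0 yellow n 324 c [256.8 293.5] xr (np.int64(247), np.int64(272))
0.315 0.06 [464.99894811 270.32995833]
0.315 -0.06 [489.1110297  388.42188238]
0.475 0.06 [449.11340188 243.37531664]
0.475 -0.06 [472.11412237 361.38483381]
0.635 0.06 [426.53022612 218.17441095]
0.635 -0.06 [447.61259044 336.1145226 ]
```

View pics/v5.png

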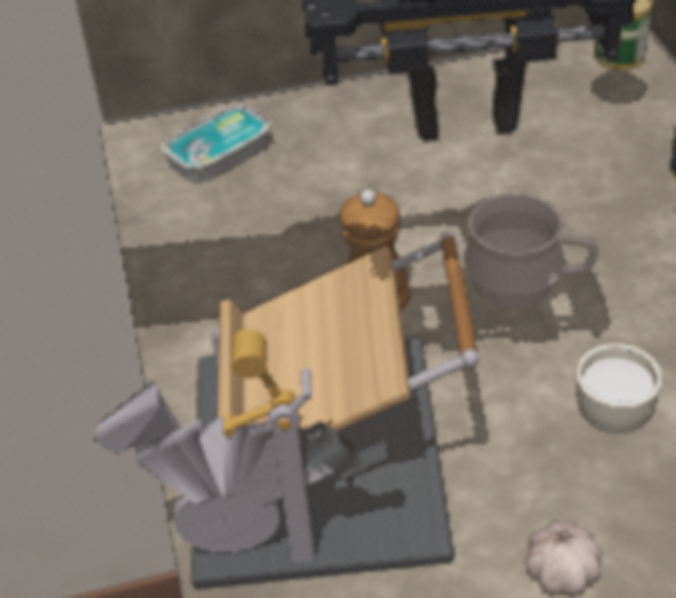

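The bar's ends are at (448,240) and (470,356), which fits notch 2 (projected (449,243) and (472,361)). The weight at (248,352) is in, the plate corner at (452,555) is unchanged, and the bystanders are in place. Handing in.

```bash
python3 -c "
from plant import arm, eyes
print(arm.close_job())"
```

```text
the job is handed in; nothing more can be done
None
```

The board was raised until the pawl was thrown out (about 1.10 rad), folded flat to re-arm it, and left propped in notch 2 (about 0.48 rad); in the last side picture the stand and the things around it had not moved, and the job was handed in with the gripper clear, with no verdict shown.

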